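# Free the sample cabinet's child-lock hook and open its door

### The arm

A 6-joint arm with a two-finger parallel gripper is mounted at the origin on the work surface. World frame = base frame: x ahead of the robot, y to its left, z up, the work surface at z = 0. Lengths are in m, angles in rad, forces in N, time in s.
With the tool pointing down it reaches from about 0.3 to 0.75 m from the base axis. Payload 8.5 kg.
Tool frame: the origin (TCP) lies at the very end of the fingers, on their centre line; the grasp point (between the pads) lies 19 mm behind it; z points along the fingers, y is the direction in which the jaws open and shut (so a half turn about z gives the same grasp; the last joint's range is limited). The gripper opens to 88 mm and grips with 3 to 60 N. Pads are 18 mm wide; open, the fingers measure 123 mm over their backs; the gripper's body (75 mm by 187 mm) begins 45 mm behind the grasp point.
Start: joints at [-1.32, 0.381, 1.297, -0, 1.464, -0.215], TCP at [0.247, -0.491, 0.217] pointing down, gripper open.
Joint ranges: [-3.11, 3.11], [-0.89, 2.33], [0.22, 2.48], [-1.42, 4.56], [0.17, 2.85], [-2.88, 2.88]. Speed limits (rad/s): [2.39, 2.39, 3.14, 3.14, 3.14, 3.14].

### API

Orientations are given as a unit quaternion [x, y, z, w].
In Python, from plant import r, fingers, kin, monitor, vision, order gives the robot as it stands. The module is installed in compiled form; this text tells all that it offers. Calls block until the motion is done:
- r.goto(position, orientation): joint-space move of the TCP to a pose.
- r.servo_line(position, orientation=None, speed=0.15): straight line of the TCP; orientation=None keeps the orientation; speed is the mean speed in m/s.
- r.set_joints(angles): joint-space move.
- fingers.move_gripper(opening, grasp_force=None): finger opening in m; grasp_force is the grip in N (None keeps the last); returns when the fingers have stopped.
- r.hold(seconds).
- kin.solve_ik(position, orientation): joint angles nearest the present ones, or None.
- monitor.state(): the state.
- vision.grab_frame(name): name is "scene" or "top" or "wrist"; returns the picture (384x512x3 uint8, red, green, blue); there is no depth.
- vision.camera_model(name): a dict with "camera_matrix" (3x3 intrinsics, pixels), "R" (3x3) and "t" (3): a world point X has camera coordinates R X + t; the wrist camera has in their place "mount" (4x4, takes a point from camera to tool coordinates, whose origin is the TCP and whose axes are the flange's). Camera axes: x right, y down, z forward; pixel columns grow to the right and rows downward; lengths in m; the calibration is good to about 2 mm. A picture is of the moment at which its call begins: read the wrist's pose just before it. camera_model takes no time and is no camera call.
A pose or a line that the arm cannot do raises r.PlanningError and nothing moves.
- order.hand_in(): hands the job in, once; it reports no verdict.
The state is a dict: "time": time; "qpos": joint angles; "joint_vel": joint speeds; "effort": joint torques, N m; "position": TCP position; "tcp_rot": TCP orientation; "contact_force": force on the tool from outside, world axes, zero at the start; "ft_torque": the same for the moment, N m; "grip_width": finger opening in m.
Only numpy, scipy, OpenCV 4.12 (cv2) and the standard library are available. Lean on these libraries where they do the work, as an engineer would, in place of code of your own. Each camera call takes 0.05 s, during which the arm holds its last target. There are 200 camera calls.

### The job

The little sample cabinet is shut by a sprung orange child-lock hook. Reach down through the finger gap in its top, gently press the hook down until it clears the steel bar, draw the door off the catch while holding the hook down, then swing the door wide open (square to the cabinet or nearly so) and let go. Never lean hard on the cabinet, hook or door, and leave the jars and the beaker where they stand.

Things in the scene. Friction and masses are not known exactly. Their poses are not given: they have to be found in the camera images.
- cabinet: white cabinet, clear side windows, fixed on the bench, 220 deep (x) x 260 wide (y) x 240 high. Origin: centre of underside; x to its back, y to the hinge side, z up. Its 12 thick top has a notch at the front edge: y -62 to 2, from the door back to x = -45. More than 22 N on the cabinet, hook or door breaks something.
- gap (a point): centre of the finger gap at the level of the top (cabinet x -93, y -30, z 240), axes as the cabinet's. The gap is 42 in x (shut door's inner face to steel bar) by 64 in y: room for closed fingers. Straight below lies the orange tongue of the hook: flat, level, 26 wide in y. The door and hook hang at a hand-set height: the tongue's top is 8 to 36 below this point, not reported, to be felt.
- bar (a point): middle of the notch at the steel bar, at the level of the top (cabinet x -68, y -30, z 240). The bar is 8 thick in x and 64 long in y; set to suit the hook, its underside is 1 above the tongue's top, its upper edge 15 above. The tongue juts from the door's inner face under the bar; its nose turns up behind the bar (x -61 to -53), 9 above the tongue, and so holds the door.
- root (a point): point above the root of the hook at the shut door's inner face, level of the top (cabinet x -114, y -30, z 240); fixed to the cabinet. The hook is sprung straight up: 3 N starts it down, 0.7 N more per mm; its nose clears the bar at 8 mm (8.6 N); hard stop at 12 mm (11.5 N), where force soars. Let go, it springs back. Held down, it is past the bar once the door is 0.15 rad open.
- hinge (a point): point on the door's upright hinge axis at the level of the top (cabinet x -112, y 130, z 240); axes as the cabinet's. The gap's centre lies 160 along -y and 19 along x from it.
- door (a joint): angle of the light blue door, rad: 0 shut, grows as it swings out to the cabinet's -x side (clockwise from above), stop at 1.65. 260 wide, 16 thick, inner face 2 in front of the hinge axis; its top edge is 22 above the tongue's top, so 14 below to 14 above the cabinet's top. Small steel knob outside near the free edge. Stays where left; at the hook 1 to 2 N swing it.
- jar_top: glass jar with a steel lid, 64 across, 90 high, standing on the rear of the cabinet's top; origin at the centre of its foot. Bystander.
- jar_in_a: glass jar with a steel lid, 70 across, 110 high, inside the cabinet; origin at the centre of its foot. Bystander.
- jar_in_b: like jar_in_a, beside it inside the cabinet. Bystander.
- jar_a: glass jar with a steel lid, 90 across, 140 high, on the bench; origin at the centre of its foot. Bystander.
- jar_b: like jar_a. Bystander.
- jar_c: like jar_a. Bystander.
- beaker: white cup-shaped beaker, 68 across, 90 high, on the bench; origin at the centre of its foot. Bystander.

How it is judged:
On the way:
1. the door is drawn off the catch (more than 0.2 rad open) (value of joint door above 0.2 rad), for 0.1 s.
At the end, for the whole second after the job is handed in: the door stands at least 1.3 rad (75 degrees) open and at rest (slower than 0.2 rad/s) (value of joint door above 1.3 rad and velocity of joint door between -0.2 and 0.2 rad/s); the robot touches nothing.
It fails at once if more than 22 N on the cabinet, its hook or its door (contact force between any of the fingers, the arm and cabinet above 22 N).
It fails at once if a jar or the beaker moved more than 30 mm (distance of any of jar_top, jar_in_a, jar_in_b, jar_a, jar_b, jar_c, beaker from where it was at the start of the episode above 0.03 m).
It fails at once if a jar or the beaker tipped (angle between any of jar_top, jar_in_a, jar_in_b, jar_a, jar_b, jar_c, beaker's own z axis and vertical above 0.5 rad).
It also fails if it takes over 53 s, if anything falls off the work surface, if the arm or the gripper's body presses on something with over 40 N, if the wrist force passes 120 N, or if a joint passes its speed limit or range.

## Working session

There is one attempt and no reset: what is moved stays moved. The work goes in short steps, each a Python script; the robot and the scene stay as the last script left them, time stands still between calls to the robot, and variables do not carry over. Pictures are saved under pics/ and viewed, about 8 in all and at most 12, crops included, and the job is handed in when it is done.

```bash
mkdir -p pics
python3 - <<'E'
from plant import *
import cv2,numpy as np
a=vision.grab_frame("scene");b=vision.grab_frame("top")
cv2.imwrite("pics/a.png",np.hstack([a,b])[:,:,::-1])
cv2.imwrite("pics/s.png",a[:,:,::-1]);cv2.imwrite("pics/t.png",b[:,:,::-1])
cv2.imwrite("pics/ab.png",cv2.resize(np.vstack([a,b]),(800,1200))[:,:,::-1])
for n in("scene","top"):
  m=vision.camera_model(n);print(n,m["camera_matrix"],m["R"],m["t"])
print(monitor.state())
E
```

```text
scene [[487.65903145   0.         256.75731244]
 [  0.         487.65903145 200.50934019]
 [  0.           0.           1.        ]] [[ 0.90348017 -0.42862329  0.00238015]
 [-0.40606206 -0.85767579 -0.31544546]
 [ 0.13724866  0.28403223 -0.94894072]] [-0.5591479   0.3343172   1.55710265]
top [[478.17025428   0.         258.80233989]
 [  0.         478.17025428 184.98462132]
 [  0.           0.           1.        ]] [[ 0.02361351 -0.99971312 -0.0040107 ]
 [-0.99359853 -0.02302538 -0.11059748]
 [ 0.1104734   0.00659662 -0.99385719]] [0.02811891 0.62725657 1.53896362]
{'time': 0.1, 'qpos': array([-1.32027924e+00,  3.81142192e-01,  1.29814796e+00, -1.71800999e-05,
        1.46361683e+00, -2.15316369e-01]), 'joint_vel': array([ 4.75720127e-04, -7.09549218e-04, -1.78907095e-03, -4.45822327e-05,
       -5.36260732e-04,  1.52519053e-03]), 'effort': array([ 3.89972498e-03, -4.38651967e+01, -2.24912971e+01,  7.14413426e-02,
        3.42651014e-02, -5.76506181e-05]), 'position': array([ 0.2469571 , -0.49112705,  0.21640473]), 'tcp_rot': array([ 9.72996883e-01,  2.30817318e-01, -2.01045314e-05, -6.56910623e-04]), 'contact_force': array([-0.10858929, -0.64419418,  0.21517221]), 'ft_torque': array([ 0.02189615,  0.01467039, -0.0102525 ]), 'grip_width': 0.08764862807572905}
```

View pics/s.png

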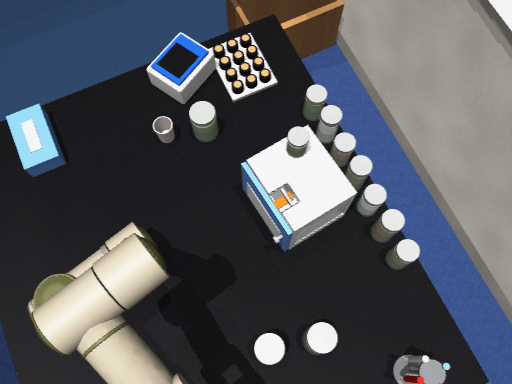

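View pics/t.png

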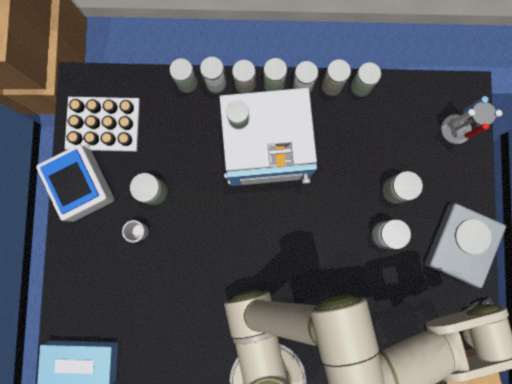

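Scene and top views agree: the cabinet's top spans about (221,98), (309,88), (316,163), (225,172) in the top view. The orange tongue is near (280,155), the knob near (307,180) and the hinge at the image left. Next I'll fit the outline.

```bash
cat > h.py <<'E'
from plant import *
import cv2,numpy as np
def cast(n,px,z):
    m=vision.camera_model(n);R,t=np.array(m["R"]),np.array(m["t"])
    d=(R.T@np.linalg.inv(m["camera_matrix"])@np.c_[px,np.ones(len(px))].T).T
    c=-R.T@t
    return c+d*((z-c[2])/d[:,2])[:,None]
E
python3 - <<'E'
from h import *
for n,f,seed in(("top","t",(250,140)),("scene","s",(330,185))):
    im=cv2.imread(f"pics/{f}.png")
    hsv=cv2.cvtColor(im,cv2.COLOR_BGR2HSV)
    m=((hsv[...,1]<40)&(hsv[...,2]>185)).astype(np.uint8)
    k,l=cv2.connectedComponents(m,connectivity=4)
    c=(l==l[seed[1],seed[0]]).astype(np.uint8)
    cn=max(cv2.findContours(c,0,1)[0],key=cv2.contourArea)
    h=cv2.convexHull(cn);q=cv2.approxPolyDP(h,6,True)[:,0]
    w=cast(n,q.astype(float),.24)
    print(n,q.tolist(),w.round(3).tolist(),np.linalg.norm(w-np.roll(w,-1,0),axis=1).round(3))
    o=((abs(hsv[...,0].astype(int)-14)<8)&(hsv[...,1]>150)&(hsv[...,2]>150)).astype(np.uint8)
    x,y=seed;o[:y-60]=0;o[y+60:]=0;o[:,:x-70]=0;o[:,x+70:]=0
    p=np.argwhere(o)[:,::-1];print("orange",len(p),p.mean(0),cast(n,[p.mean(0)],.218).round(3))
    cv2.drawContours(im,[cn],-1,(0,0,255),1)
    for a in q: cv2.circle(im,tuple(map(int,a)),1,(0,255,0),-1)
    cv2.imwrite(f"pics/c{f}.png",cv2.resize(im[y-70:y+70,x-80:x+80],None,fx=3,fy=3,interpolation=0))
a=cv2.imread("pics/ct.png");b=cv2.imread("pics/cs.png")
cv2.imwrite("pics/c.png",cv2.resize(np.hstack([a,b]),None,fx=.83,fy=.83))
E
```

```text
top [[308, 89], [315, 161], [226, 169], [221, 96]] [[0.889, -0.096, 0.24], [0.677, -0.118, 0.24], [0.648, 0.137, 0.24], [0.863, 0.158, 0.24]] [0.214 0.257 0.216 0.255]
orange 99 [280.16161616 157.7979798 ] [[ 0.687 -0.019  0.218]]
scene [[307, 125], [356, 192], [293, 230], [247, 160]] [[0.865, 0.162, 0.24], [0.895, -0.093, 0.24], [0.677, -0.117, 0.24], [0.65, 0.135, 0.24]] [0.257 0.219 0.253 0.217]
orange 129 [282.05426357 200.82170543] [[ 0.692 -0.019  0.218]]
```

View pics/c.png

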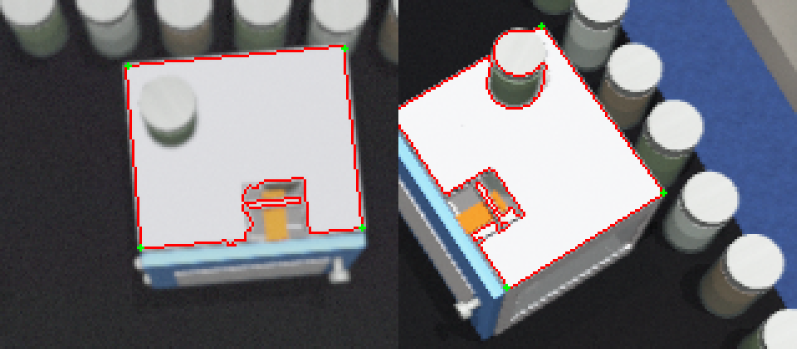

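Both views give the same corners to about 5 mm. The cabinet centre is (0.770, 0.021) and its yaw 0.109, with sides of 216 and 255, close to the given 220 and 260. That puts the gap at (0.681, -0.019), consistent with the orange. I'll move above it with fingers closed and check with the wrist camera.

```bash
cat >> h.py <<'E'
from scipy.spatial.transform import Rotation as Ro
C=np.array([.7705,.021]);YAW=.109
def rot2(a): return np.array([[np.cos(a),-np.sin(a)],[np.sin(a),np.cos(a)]])
def cab(x,y): return C+rot2(YAW)@np.array([x,y])/1000.
H=cab(-112,130)
def quat(th=0): return (Ro.from_euler('z',YAW+np.pi-th)*Ro.from_euler('x',np.pi)).as_quat()
def onarc(p,th): return H+rot2(-th)@(np.asarray(p)-H)
E
python3 - <<'E'
from h import *
p=cab(-98,-30);print(p,H)
for th in(0,.3,.8,1.2,1.5): print(th,onarc(p,th).round(3),np.round(kin.solve_ik([*onarc(p,th),.21],quat(th)),2))
s=monitor.state()
r.servo_line([*s["position"][:2],.33],speed=.2)
fingers.move_gripper(0.0,20)
r.goto([*cab(-93,-30),.33],quat())
s=monitor.state();im=vision.grab_frame("wrist")
cv2.imwrite("pics/w.png",im[:,:,::-1])
m=vision.camera_model("wrist");M=np.array(m["mount"]);K=m["camera_matrix"]
R=Ro.from_quat(s["tcp_rot"]).as_matrix()
for nm,x,y,z in(("gap",-93,-30,.24),("notch a",-45,-62,.24),("notch b",-45,2,.24),("front a",-110,-62,.24),("front b",-110,2,.24)):
    t=R.T@(np.array([*cab(x,y),z])-s["position"]);c=np.linalg.inv(M)@[*t,1];u=K@c[:3];print(nm,(u[:2]/u[2]).round(1),c[2].round(3))
print(s["time"],s["position"],s["contact_force"],s["grip_width"])
E
```

```text
[ 0.67634512 -0.01948282] [0.64502272 0.13804466]
0 [ 0.676 -0.019] [-0.2   0.62  0.91  0.    1.62 -1.88]
0.3 [ 0.628 -0.022] [-0.22  0.53  1.07  0.    1.54 -1.6 ]
0.8 [0.554 0.006] [-0.2   0.39  1.3   0.    1.45 -1.08]
1.2 [0.51  0.052] [-0.13  0.32  1.41  0.    1.41 -0.61]
1.5 [0.49  0.096] [-0.04  0.3   1.45  0.    1.4  -0.22]
gap [258.2 190.8] 0.267
notch a [224.9 239.2] 0.28
notch b [291.6 239.1] 0.28
front a [222.6 172.6] 0.262
front b [293.8 172.5] 0.262
4.4083 [ 0.68123194 -0.01986127  0.33003776] [-0.62822157 -0.47460542 -0.24235418] 0.00044757404843932374
```

View pics/w.png

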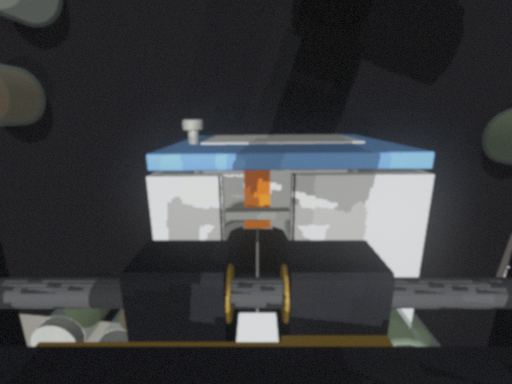

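The wrist view matches the prediction: notch sides at u≈222/293 (predicted 223/293), front edge at v≈172 (predicted 172.6), tongue centred at u≈257. Now I'll descend and feel for the tongue.

Run:
```python
from h import *
p=cab(-98,-30)
r.servo_line([*p,.238],quat(),speed=.1); r.hold(.3)
f0=monitor.state()["contact_force"];print("base",f0)
z=.238;top=None;n=0
while z>.185:
    z-=.0015; r.servo_line([*p,z],speed=.03)
    s=monitor.state();f=s["contact_force"]-f0
    print(round(z,4),s["position"][2].round(4),f.round(2))
    if np.linalg.norm(f)>2.5: break
r.hold(.3);s=monitor.state();print(s["time"],s["position"],s["contact_force"]-f0)
np.save("st.npy",[*f0,z])
```

```text
base [-0.28660438 -0.97011954  0.08271703]
0.2365 0.2363 [0.8  0.46 0.11]
0.235 0.2348 [0.28 1.7  0.66]
0.2335 0.2334 [0.15 0.83 0.41]
0.232 0.2319 [0.25 1.04 0.5 ]
0.2305 0.2304 [-0.36  0.93 -0.23]
0.229 0.2289 [0.14 1.08 0.03]
0.2275 0.2274 [0.45 0.86 0.3 ]
0.226 0.2259 [0.52 0.85 0.31]
0.2245 0.2244 [-0.01  1.26 -0.89]
0.223 0.2229 [ 0.03  1.27 -0.21]
0.2215 0.2214 [-0.1   0.82 -0.76]
0.22 0.2199 [0.21 1.21 0.3 ]
0.2185 0.2184 [-0.07  1.07  0.07]
0.217 0.2169 [ 0.41  0.77 -0.82]
0.2155 0.2154 [0.1  1.41 0.12]
0.214 0.2139 [ 0.88  0.55 -0.11]
0.2125 0.2124 [ 1.04  0.39 -0.44]
0.211 0.2109 [0.68 0.79 0.17]
0.2095 0.2094 [-0.25  1.42  0.28]
0.208 0.2079 [-1.39  1.31 -0.47]
0.2065 0.2064 [0.02 1.18 0.53]
0.205 0.2049 [0.38 1.93 0.24]
0.2035 0.2034 [-0.01  1.55 -0.19]
0.202 0.2019 [ 0.14  1.13 -0.49]
0.2005 0.2004 [0.92 1.59 0.79]
0.199 0.1989 [ 0.42  1.13 -1.53]
0.1975 0.1974 [-0.76  0.83  0.07]
0.196 0.1959 [0.64 0.79 0.3 ]
0.1945 0.1944 [1.1  1.83 0.08]
0.193 0.1932 [0.71 0.25 2.12]
0.1915 0.1918 [-0.39  0.35  4.47]
13.8833 [ 0.67641596 -0.01950505  0.19163168] [1.09032926 0.82642418 3.15676978]
```

The contact at z≈0.193 is about 47 mm below the top, deeper than the stated 8 to 36 mm. I'll look before pressing.

Run:
```python
from h import *
a=vision.grab_frame("wrist");b=vision.grab_frame("scene")
b=cv2.resize(b[100:270,220:380],None,fx=2.26,fy=2.26,interpolation=2)
cv2.imwrite("pics/d.png",np.hstack([a[90:330,80:440],b[:240*1]])[:,:,::-1] if 0 else np.hstack([cv2.resize(a[90:330,70:430],(576,384)),b[:384,:224]])[:,:,::-1])
cv2.imwrite("pics/d2.png",b[:,:,::-1])
s=monitor.state();print(s["grip_width"],s["position"],s["contact_force"],s["ft_torque"])
```

```text
0.00035797905884293716 [ 0.67637881 -0.01951432  0.19156499] [-0.08166771 -0.47869079  3.93116298] [ 0.01096691 -0.10494954  0.02839717]
```

View pics/d.png

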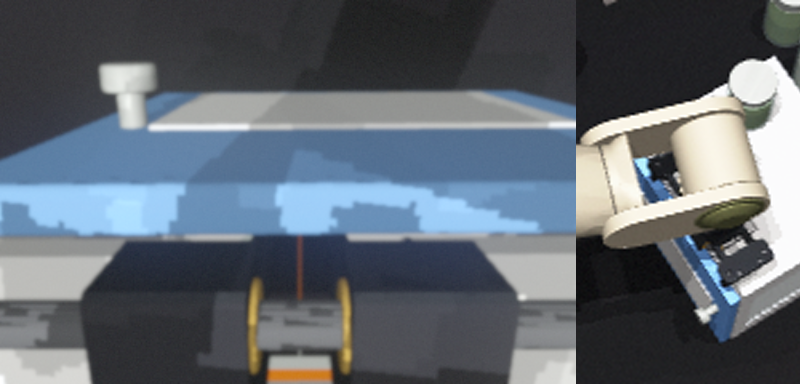

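View pics/d2.png

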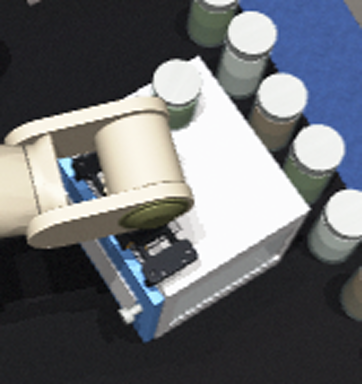

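Run:
```python
from h import *
m=vision.camera_model("wrist");M=np.array(m["mount"]);Ki=np.linalg.inv(m["camera_matrix"])
print(M.round(3).tolist())
def ray(u,v,pos):
    T=np.eye(4);T[:3,:3]=Ro.from_quat(quat()).as_matrix();T[:3,3]=pos
    W=T@M;d=W[:3,:3]@Ki@[u,v,1];c=W[:3,3]
    b=lambda a:np.r_[rot2(-YAW)@a[:2],a[2]]
    return (b(c-np.r_[C,0]))*1000,b(d)
p0=[.68123,-.01986,.33004];p1=[.6764,-.0195,.1916]
im=cv2.imread("pics/w.png");hsv=cv2.cvtColor(im,cv2.COLOR_BGR2HSV)
def runs(c):
    lab=["o" if 4<h<22 and s>120 and v>60 else "b" if 95<h<115 and s>80 and v>60 else "w" if s<60 and v>60 else "k" for h,s,v in c]
    out=[];st=0
    for i in range(1,len(lab)+1):
        if i==len(lab) or lab[i]!=lab[st]:
            out.append((lab[st],st,i-1));st=i
    return out
for u in(200,257,310): print(u,[x for x in runs(hsv[:,u]) if x[1]>120 and x[2]<260])
for v in(160,167,180,200,224): print(v,[x for x in runs(hsv[v]) if 130<x[1]<450])
def atx(u,v,x,p):
    c,d=ray(u,v,p);k=(x-c[0])/d[0];return (c+k*d).round(1)
for v in(150,152,154,166,168,170,172):print("inner edge v",v,"x-114",atx(257,v,-114,p0),"outer x-130",atx(257,v,-130,p0))
for z in(190,200,210,220,232,240):
    o=[]
    for uv in((244,200),(270,200),(244,224),(270,224)):
        c,d=ray(*uv,p0);o.append((c+d*(z-c[2])/d[2]).round(0)[:2].tolist())
    print(z,o)
# present orange blob below gripper
for z in(190,240,260):
    c,d=ray(257,324,p1);print("now",z,(c+d*(z-c[2])/d[2]).round(0))
```

```text
[[0.0, -0.964, -0.267, 0.068], [1.0, -0.0, 0.001, -0.0], [-0.001, -0.267, 0.964, -0.168], [0.0, 0.0, 0.0, 1.0]]
200 [('k', 131, 134), ('b', 135, 140), ('k', 141, 141), ('w', 142, 144), ('b', 145, 170), ('w', 171, 241)]
257 [('w', 134, 144), ('b', 145, 168), ('w', 169, 169), ('k', 170, 170), ('o', 171, 206), ('k', 207, 207), ('w', 208, 219), ('k', 220, 220), ('o', 221, 227), ('k', 228, 228)]
310 [('w', 134, 144), ('b', 145, 168), ('k', 169, 169), ('w', 170, 241)]
160 [('w', 144, 144), ('b', 145, 160), ('k', 161, 180), ('b', 181, 215), ('k', 216, 225), ('b', 226, 434), ('k', 435, 500)]
167 [('b', 146, 160), ('k', 161, 161), ('b', 162, 163), ('k', 164, 164), ('b', 165, 169), ('k', 170, 170), ('b', 171, 172), ('k', 173, 174), ('b', 175, 175), ('k', 176, 177), ('b', 178, 433), ('w', 434, 435), ('k', 436, 436), ('w', 437, 437), ('k', 438, 442), ('w', 443, 443), ('k', 444, 511)]
180 [('w', 144, 243), ('k', 244, 244), ('o', 245, 268), ('k', 269, 269), ('w', 270, 442), ('k', 443, 511)]
200 [('w', 146, 243), ('k', 244, 244), ('o', 245, 269), ('k', 270, 270), ('w', 271, 442), ('k', 443, 443), (
[... 529 characters left out ...]
 -31.1  239.3] outer x-130 [-130.   -31.2  326.7]
inner edge v 170 x-114 [-114.   -31.1  248.9] outer x-130 [-130.   -31.2  333. ]
inner edge v 172 x-114 [-114.   -31.1  257.8] outer x-130 [-130.   -31.2  338.9]
190 [[-69.0, -45.0], [-69.0, -17.0], [-41.0, -46.0], [-41.0, -16.0]]
200 [[-72.0, -45.0], [-72.0, -17.0], [-45.0, -45.0], [-45.0, -17.0]]
210 [[-75.0, -44.0], [-75.0, -18.0], [-49.0, -45.0], [-49.0, -17.0]]
220 [[-78.0, -44.0], [-78.0, -18.0], [-53.0, -44.0], [-53.0, -18.0]]
232 [[-82.0, -43.0], [-82.0, -19.0], [-57.0, -44.0], [-57.0, -18.0]]
240 [[-84.0, -43.0], [-84.0, -19.0], [-61.0, -43.0], [-61.0, -19.0]]
now 190 [-26. -30. 190.]
now 240 [-68. -30. 240.]
now 260 [-84. -30. 260.]
```

The contact is soft. At 1.3 mm past first touch it reads about 4 N, which is just the hook's 3 N + 0.7 N/mm. The wrist-view heights are too coarse to contradict that, since about 5 mm of z follows from 1 mm of x. I'll press on in 1 mm steps, checking that the slope stays spring-like.

Run:
```python
from h import *
p=cab(-98,-30);st=np.load("st.npy");f0,z=st[:3],st[3]
while z>.178:
    z-=.001; r.servo_line([*p,z],speed=.03)
    F=[]
    for _ in range(4): r.hold(.04);F.append(monitor.state()["contact_force"]-f0)
    f=np.mean(F,0);s=monitor.state()
    print(round(z,4),s["position"][2].round(4),f.round(2),s["ft_torque"].round(3))
    if f[2]>9.2: break
np.save("st.npy",[*f0,z]);print(s["time"])
im=vision.grab_frame("wrist");cv2.imwrite("pics/w2.png",im[:,:,::-1])
```

```text
0.1905 0.1906 [0.56 0.57 4.35] [ 0.005 -0.23  -0.028]
0.1895 0.1896 [0.28 0.56 5.15] [-0.035 -0.035  0.003]
0.1885 0.1888 [0.28 0.68 6.12] [-0.029 -0.175  0.017]
0.1875 0.1879 [0.2  0.77 6.31] [-0.009 -0.258 -0.015]
0.1865 0.187 [-0.1   0.42  7.21] [ 0.015 -0.246 -0.012]
0.1855 0.1862 [0.01 0.69 7.64] [ 0.034 -0.105 -0.052]
0.1845 0.1853 [-0.09  0.61  8.12] [-0.071  0.16   0.001]
0.1835 0.1844 [-0.9  -0.1   9.09] [ 0.     0.171 -0.044]
0.1825 0.1835 [-0.36  1.29  9.19] [ 0.128 -0.222 -0.017]
0.1815 0.1827 [-1.32  0.26  9.81] [-0.04   0.469 -0.048]
18.15
```

The slope of about 0.7 N/mm confirms it is the hook, now 9.8 mm down at 9.8 N. Next I'll draw the door along the hinge arc.

Run:
```python
from h import *
p=cab(-98,-30);st=np.load("st.npy");f0,z=st[:3],st[3]
for th in np.arange(.03,.34,.03):
    r.servo_line([*onarc(p,th),z],quat(th),speed=.03)
    s=monitor.state();f=s["contact_force"]-f0
    print(th.round(2),s["position"].round(4),f.round(2))
    if np.hypot(*f[:2])>10 or f[2]>14: print("STOP");break
    if f[2]>11: z+=.001
print(s["time"]);np.save("st.npy",[*f0,z])
b=vision.grab_frame("scene");t=vision.grab_frame("top")
cv2.imwrite("pics/e.png",np.hstack([cv2.resize(b[100:270,200:380],(400,378)),cv2.resize(t[80:250,190:370],(400,378))])[:,:,::-1])
```

```text
0.03 [ 0.6718 -0.0204  0.1828] [ 0.13  0.74 10.44]
0.06 [ 0.6671 -0.0211  0.1828] [-1.56  0.76 10.37]
0.09 [ 0.6623 -0.0216  0.1828] [-0.41  1.01 10.24]
0.12 [ 0.6575 -0.0221  0.1827] [0.99 1.54 9.56]
0.15 [ 0.6527 -0.0223  0.1827] [-0.26  1.42  9.27]
0.18 [ 0.6479 -0.0224  0.1827] [-0.17  0.12 10.  ]
0.21 [ 0.6431 -0.0224  0.1827] [-0.79  1.87  8.38]
0.24 [ 0.6382 -0.0223  0.1827] [-0.98  1.79 10.21]
0.27 [ 0.6335 -0.022   0.1827] [-0.35  1.35  9.8 ]
0.3 [ 0.6287 -0.0215  0.1827] [-0.02  1.67 10.83]
0.33 [ 0.6239 -0.0209  0.1827] [-0.02  2.59  9.45]
21.5917
```

View pics/e.png

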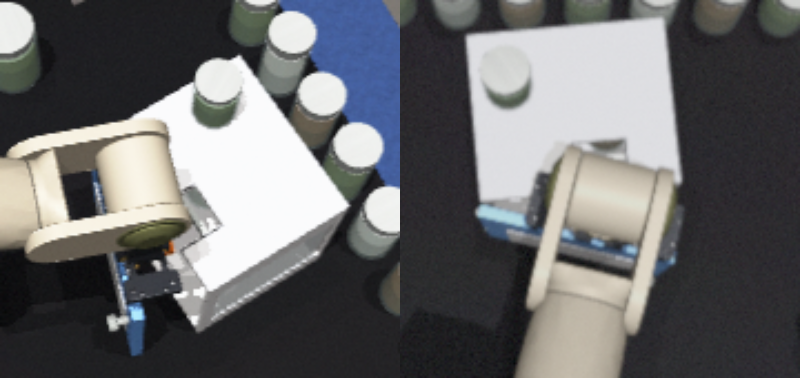

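The door is off the catch and following the fingers, about 0.3 rad open in both views. I'll swing on to about 1.5 rad, then lift out.

Run:
```python
from h import *
p=cab(-98,-30);st=np.load("st.npy");f0,z=st[:3],st[3]
for th in np.arange(.4,1.51,.1):
    r.servo_line([*onarc(p,th),z],quat(th),speed=.06)
    s=monitor.state();f=s["contact_force"]-f0
    print(th.round(2),s["position"].round(4),f.round(2))
    if np.hypot(*f[:2])>10 or f[2]>14: print("STOP");break
r.hold(.2)
q=s["position"]
r.servo_line([q[0],q[1],.215],speed=.03); print(monitor.state()["contact_force"]-f0)
r.servo_line([q[0],q[1],.38],speed=.12)
r.goto([.40,-.15,.40],quat(1.2))
s=monitor.state();print(s["time"],s["contact_force"])
b=vision.grab_frame("scene");t=vision.grab_frame("top")
cv2.imwrite("pics/f.png",np.hstack([cv2.resize(b[80:270,150:380],(400,330)),cv2.resize(t[70:270,170:390],(400,364))[:330]])[:,:,::-1])
```

```text
0.4 [ 0.6127 -0.0189  0.1827] [ 0.65  2.95 10.86]
0.5 [ 0.5973 -0.0148  0.1827] [-0.38  2.39 10.44]
0.6 [ 0.5823 -0.0091  0.1827] [0.79 3.67 9.13]
0.7 [ 0.568  -0.002   0.1827] [0.4  3.64 9.83]
0.8 [0.5545 0.0065 0.1826] [2.29 3.92 9.62]
0.9 [0.542  0.0163 0.1827] [ 2.56  4.43 10.38]
1.0 [0.5304 0.0273 0.1827] [ 3.08  4.38 10.11]
1.1 [0.5201 0.0394 0.1827] [4.72 3.67 9.93]
1.2 [0.511  0.0525 0.1828] [3.79 2.87 9.93]
1.3 [0.5032 0.0664 0.1828] [ 5.49  3.68 10.52]
1.4 [0.4969 0.081  0.1828] [5.58 3.87 9.31]
1.5 [0.492  0.0962 0.1829] [ 6.    2.68 10.15]
[ 0.39598506  1.29335213 -0.35769422]
30.625 [ 0.64543054 -0.4894412  -0.46207308]
```

View pics/f.png

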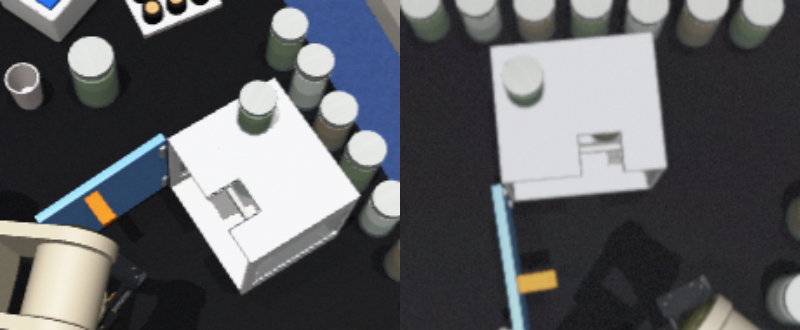

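The top view shows the door in line with the cabinet's side, about 1.5 rad open. The hook is free, the gripper clear and the jars and beaker standing. Handing in.

```bash
python3 -c "
from plant import *
r.hold(.3);print(order.hand_in(),monitor.state()['time'])"
```

```text
the job is handed in; nothing more can be done
the job is handed in; nothing more can be done
```

The door is open and the job is handed in, with the clock at about 31 s of the 53 s allowed; the hand-in gives no verdict. I found the cabinet in two views, checked the gap with the wrist camera and felt for the hook with closed fingers. I held the hook 9.8 mm down at about 10 N, drew the door off the catch, swung it round on the hinge arc and lifted clear.

**Last checks:**
- **Door:** about square to the cabinet, roughly 1.5 rad by eye in the top view and at a fingertip arc angle of 1.5 rad. I did not measure it precisely.
- **Forces:** the highest readings were about 11 N down and 6.6 N sideways, against the 22 N limit.
- **Jars and beaker:** the ones in view looked upright and in place, by eye only. The two jars inside the cabinet could not be seen.
- **Robot:** clear of everything, with the wrist force back to its no-load level.

**One disagreement:** I felt the tongue about 47 mm below the cabinet's top, outside the stated 8 to 36 mm. The wrist camera was too coarse to settle this. The contact matched the hook's spring (3 N to start, about 0.7 N per mm) and the door released as it should. I did not find the cause.

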